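# Open the dial padlock in its fixture and hold it up

### The job

Seat the dial padlock flat and square in the fixture's pocket, dial up and shackle out over the low wall, turn its dial until the pointer clicks in pointing at the shackle, and pull the shackle straight out until it is open. Then lift the lock out by its body and finish while still holding it up, level and dial up, with the shackle still open and the whole lock at least 20 cm above the bench. Leave everything else on the bench where it is.

Things in the scene. Friction and masses are not known exactly. Their poses are not given: they have to be found in the camera images.
- lock_center (a point): Centre of the dial padlock's steel body (0.4 kg in all), half-way up. Body 60 mm along its x, 54 mm along its y, 32 mm thick along z. z points out of the dial face (it lies dial up on the bench at the start), x from the body towards the shackle. Take the body across its 54 mm width, along its y.
- dial_grip (a point): Centre of the dial's bar grip, on the dial's axis, 29 mm above lock_center. The bar is 10 mm wide, 34 mm long, 16 mm tall (8 mm above and below this point) and stands on a disc 40 mm wide, 5 mm thick, on the lock's top face. x runs along the bar to its pointed end, where the white pointer line is; z is up.
- dial (a joint): Dial angle, rad: 0 is the open notch, pointer straight at the shackle (the lock's x, black index mark); positive is anticlockwise from above. Starts at about 0.5 to 1.6: turn clockwise. Twelve click notches, one every 0.524 rad; leaving one takes about 0.05 N m; let go, the dial drops into the nearest. The shackle comes out only within about 0.2 rad of 0.
- shackle_grip (a point): Point midway between the straight legs of the U-shaped steel shackle, level with their axes; when shut 52 mm along the lock's x from lock_center and 2 mm above it. Moves with the shackle; axes as lock_center. Legs: round, 9 mm thick, axes 18 mm either side along y (45 mm over both), straight from 22 mm behind to 6 mm ahead of this point; the bow ends 28 mm ahead.
- shackle (a joint): How far the shackle is pulled out along the lock's x, m: 0 shut, end stop 0.018, counts as open from 0.013 on. With the dial at 0 it slides against about 2 N of friction and stays where it is left; with the dial elsewhere it is locked.
- pocket_center (a point): Where lock_center is when the lock is fully seated: centre of the fixture's pocket, 34 mm above the bench (pocket floor at 18 mm). x points over the low wall, the way the shackle must point; z up. The pocket is 63 mm (x) by 57 mm (y), 1.5 mm of play on each side of the lock, with 45 degree lead-ins on the walls' top edges.
- keyed_lock: brass keyed padlock without a dial, body 34 x 40 x 18 mm, lying flat. Bystander; origin at the middle of its underside. Do not shift it.
- weight_big: steel knob weight, 38 mm wide, 55 mm tall. Bystander; origin at the middle of its underside. Do not shift it.
- weight_small: brass knob weight, 26 mm wide, 36 mm tall. Bystander; origin at the middle of its underside. Do not shift it.
- dish: white ceramic dish, 90 mm wide, 22 mm tall. Bystander; origin at the middle of its underside. Do not shift it.
- loupe: black loupe standing on end, 34 mm wide, 26 mm tall. Bystander; origin at the middle of its underside. Do not shift it.
- tweezers: steel tweezers lying flat, 130 mm long, 10 mm high. Bystander; origin at the middle of its underside. Do not shift it.
- vial: small amber jar, 28 mm wide, 55 mm tall. Bystander; origin at the middle of its underside. Do not shift it.
- punch: steel hand punch lying flat, 85 mm long, 12 mm thick. Bystander; origin at the middle of its underside. Do not shift it.
- fixture: Aluminium plate 92 x 110 x 18 mm fixed to the bench, with dark steel pocket walls 9 mm thick. Origin on the bench below pocket_center, same axes. The plate ends 40 mm ahead (+x) of it, so the shackle overhangs. Front (+x) wall 8 mm high, back wall 16 mm; the sides are 16 mm high corner pieces with a 43 mm gap between for fingers, down to the pocket floor.
Mind the look-alikes: they are no part of the job. Leave any pink look-alike of the part that bears lock_center alone. There is more than one size of the fixture; the job needs the larger.

How it is judged:
By the outcome, as a careful person would: the job done as asked, in the order asked, and still so for the second after the job is handed in, while the arm keeps its last pose, push and grip.
It also fails if it takes over 72 s, if anything falls off the work surface, if the arm or the gripper's body presses on something with over 40 N, if the wrist force passes 120 N, or if a joint passes its speed limit or range.

### The arm

A 7-joint arm with a two-finger parallel gripper is mounted at the origin on the work surface. World frame = base frame: x ahead of the robot, y to its left, z up, the work surface at z = 0. Lengths are in mm, angles in degrees, forces in N, time in s.
With the tool pointing down it reaches from about 425 to 975 mm from the base axis. Payload 16.7 kg.
Tool frame: the origin (TCP) lies midway between the tips of the shut fingers; the grasp point (between the pads) lies 19 mm behind it (manip.grip_depth is the distance from the TCP to the grasp point, in mm); z points along the fingers, y is the line along which they close (so a half turn about z gives the same grasp; the last joint's range is limited). The gripper opens to 85 mm and grips with 20 to 120 N. Pads are 22 mm wide; open, the fingers measure 114 mm over their backs; the gripper's body (76 mm by 85 mm) begins 54 mm behind the grasp point. The pads swing forward as they close: fully open they stand 13 mm farther back than shut.
Start: joints at [55.204, 24.414, 4.234, 92.017, -1.954, 63.644, -3.845], TCP at [298.298, -605.469, 201.502] pointing down, gripper open.
Joint ranges: [-163.25, 163.25], [-28.42, 122.38], [-70.27, 78.77], [12.13, 141.07], [-58.53, 238.53], [9.26, 117.41], [-156.51, 156.51]. Speed limits (degrees/s): [108.29, 108.29, 136.94, 136.94, 172.46, 172.46, 172.46].

### API

Orientations are given as a 3x3 rotation matrix whose columns are the frame's x, y, z axes.
In Python, from workcell import manip, viewer gives the robot as it stands. The module is installed in compiled form; this text tells all that it offers.
- The arm moves only by the shell command python3 -m handwheel 'ROWS'. ROWS is text: rows parted by semicolons, each of 5 numbers parted by spaces: the closure in counts, from 0 (fully open) to 255 (shut), then the shift along the world's x, y, z in cm, then the turn about the world's z in rad. A call has 1 to 20 rows; each row shifts and turns the commanded pose from where the row before left it; what a row does not reach is not made up. A row lasts 1/10 s, in which the tool goes at most 50 mm and 8.59 degrees, less where a joint would pass 70% of its speed; a pose out of reach is approached as far as the arm can. A call with a gripper value outside its range is refused whole. The fingers move at their own pace and stop on an object; the grip force is fixed at half the most. Time passes only in rows, so rows that do not move let the fingers close. It gives the time, the measured TCP pose, the force, the opening and the grip force at its end, in the units of the state.
- manip.get_state(): the state, without advancing time (a new reading comes with each control period).
- viewer.read_camera(name): name is "scene" or "top"; returns a dict with "frame" (384x512x3 uint8, blue, green, red), "fx", "fy", "cx", "cy" (pixels), "k1" (the pictures are not rectified: a ray, as slopes to the right and down, at radius r is drawn at 1 + k1 r^2 times it, then the intrinsics apply), "view" (4x4, takes a point from world to camera coordinates). Camera axes: x right, y up, looking along -z (the intrinsics and any distortion apply to the point x, -y, -z); pixel columns grow to the right and rows downward; lengths in mm; the calibration is good to about 2 mm. A picture is of the moment at which its call begins. There is no depth.
- manip.sign_off(): hands the job in; it is judged then, once.
The state is a dict: "t": time; "joints": joint angles; "qvel": joint speeds; "joint_efforts": joint torques, N m; "ee_pos": TCP position; "orientation": TCP orientation; "wrist_force": force on the tool from outside, world axes, zero at the start; "torque": the same for the moment, N m; "finger_gap": opening from 0.0 (shut) to 1.0 (fully open); "grasp_force": force on a finger pad.
Only numpy, scipy, OpenCV 4.12 (cv2) and the standard library are available. Lean on these libraries where they do the work, as an engineer would, in place of code of your own. Each camera call takes 0.05 s, during which the arm holds its last target. There are 200 camera calls.

## Working session

There is one attempt and no reset: what is moved stays moved. The work goes in short steps, Python scripts to look and compute and a shell command to move; the robot and the scene stay as the last step left them, time stands still between calls to the robot, and variables do not carry over. Pictures are saved under pics/ and viewed, at most 10 in all, crops included, and the job is handed in when it is done.

```bash
mkdir -p pics; cat > h.py <<'E'
import numpy as np, cv2
from workcell import manip, viewer
def cam(n,save=None):
    c=viewer.read_camera(n)
    if save: cv2.imwrite('pics/'+save,c['frame'])
    return c
def ray(c,u,v):
    K=np.array([[c['fx'],0,c['cx']],[0,c['fy'],c['cy']],[0,0,1]])
    xd=np.array([(u-c['cx'])/c['fx'],(v-c['cy'])/c['fy']]); x=xd.copy()
    for _ in range(30): x=xd/(1+c['k1']*(x@x))
    V=np.array(c['view']); R=V[:3,:3]; t=V[:3,3]
    return -R.T@t, R.T@np.array([x[0],-x[1],-1])
def onz(c,u,v,z):
    o,d=ray(c,u,v); return o+d*(z-o[2])/d[2]
def proj(c,p):
    V=np.array(c['view']); q=V[:3,:3]@np.array(p,float)+V[:3,3]
    x=np.array([q[0],-q[1]])/-q[2]; x=x*(1+c['k1']*(x@x))
    return np.array([c['fx']*x[0]+c['cx'],c['fy']*x[1]+c['cy']])
E
python3 - <<'E'
from h import *
a=cam('top','top0.png');b=cam('scene','scene0.png')
for c in (a,b): print(ray(c,256,192),c['fx'],c['k1'])
s=manip.get_state();print(s)
E
```

```text
(array([ 327.77457343,  -85.34884239, 1121.51164659]), array([ 0.18731294,  0.00751308, -0.98236088])) 371.8318268487657 0.016814732072064197
(array([1193.22239799,  567.5859387 ,  633.76936515]), array([-0.60640594, -0.59473405, -0.52833773])) 410.7699625070825 -0.02938233606146927
{'t': 0.1, 'joints': array([55.20386149, 24.44621228,  4.2323034 , 92.04923112, -1.95560034,
       63.6457538 , -3.84249361]), 'qvel': array([-0.01645911, -0.0694672 , -0.00035316, -0.10912723, -0.04337584,
        0.01219141, -0.03707547]), 'joint_efforts': array([ 1.10327115e-02, -9.51528883e+01,  3.77346173e+00, -4.64403391e+01,
        1.98227016e-02,  6.40040860e-03, -1.96868092e-05]), 'ee_pos': array([ 298.1237563 , -605.12280206,  200.87434385]), 'orientation': array([[ 8.97034327e-01,  4.41960485e-01, -5.87548273e-04],
       [ 4.41960871e-01, -8.97033713e-01,  1.05174608e-03],
       [-6.22204007e-05, -1.20312568e-03, -9.99999274e-01]]), 'wrist_force': array([ 0.18258258,  0.59164587, -0.63338917]), 'torque': array([ 0.0375707 , -0.03816847,  0.00293027]), 'grasp_force': 0.0, 'finger_gap': 0.9967786500922587}
```

View pics/top0.png

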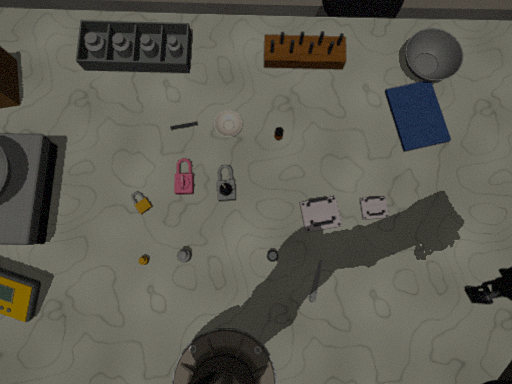

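View pics/scene0.png

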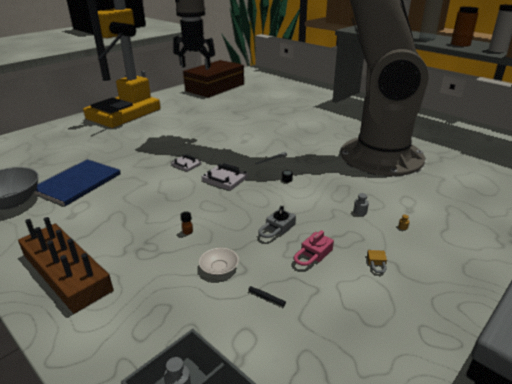

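The top view shows two locks: a steel one at (226,188) with a black dial, and a pink look-alike at (184,180). It also shows two fixtures at (320,212) and (374,207). The steel lock and the larger left fixture fit the description, so I'll confirm them in one enlarged crop.

```bash
python3 - <<'E'
from h import *
t=cv2.imread('pics/top0.png'); s=cv2.imread('pics/scene0.png')
f=lambda im,k:cv2.convertScaleAbs(cv2.resize(im,None,fx=k,fy=k,interpolation=cv2.INTER_CUBIC),alpha=1.5)
A=f(t[155:235,208:258],7)   # 350x560
B=f(t[185:240,292:342],7)[:, :]  # 350x385
W=np.zeros((600,760,3),np.uint8); W[:560,:350]=A; W[:385,360:710]=B
C=f(s[200:245,250:310],4); W[390:570,360:600]=C
cv2.imwrite('pics/crop1.png',W)
a=cam('top')
for p,z in [((226,188),34),((320,212),18),((374,207),18),((184,180),34)]: print(p,onz(a,*p,z))
# outline of light plate blobs
g=cv2.cvtColor(t,cv2.COLOR_BGR2HSV); print(t[212,320],t[190,306],t[200,304],t[222,337],t[185,226],t[196,220])
E
```

```text
(226, 188) [545.1986217   12.64230926  34.        ]
(320, 212) [ 481.69475707 -269.89657403   18.        ]
(374, 207) [ 500.5705813  -432.18414607   18.        ]
(184, 180) [566.64305741 138.88208323  34.        ]
[118 119 126] [ 98 107 111] [ 90 104 105] [113 115 122] [ 0 10 10] [91 96 93]
```

View pics/crop1.png

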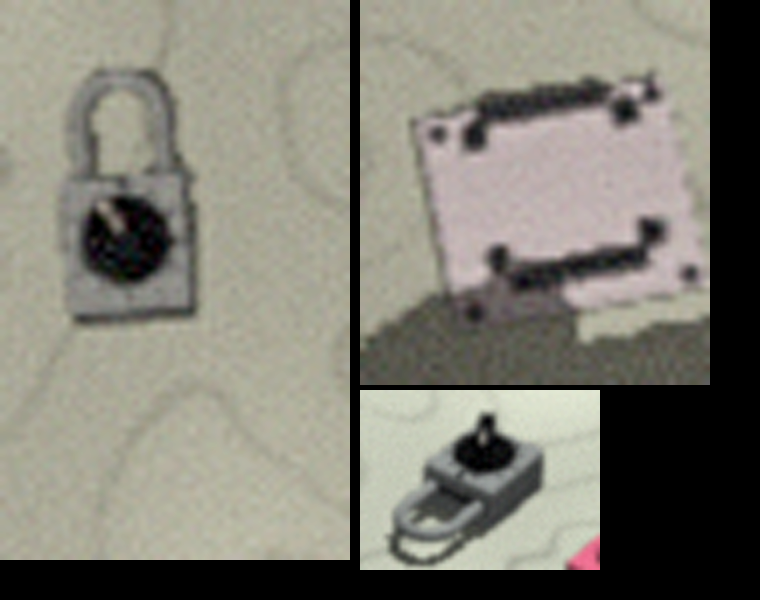

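The crop confirms both choices. The steel lock is grey with a black dial, pointer up-left and shackle up. The larger fixture's wall at the top edge sits flush with the plate edge, so that is the front, and the shackle must point up in the image, which is about +x. Next I'll measure the poses.

```bash
python3 - <<'E'
from h import *
a=cam('top'); I=a['frame'].astype(int); 
def show(name,m,off,z,):
    cs,_=cv2.findContours(m.astype(np.uint8),cv2.RETR_EXTERNAL,cv2.CHAIN_APPROX_NONE)
    c=max(cs,key=cv2.contourArea)[:,0]+off
    P=np.array([onz(a,u,v,z)[:2] for u,v in c],np.float32)
    r=cv2.minAreaRect(P); print(name,len(c),r); return P
b,g,r=[cv2.GaussianBlur(I[...,i].astype(np.float32),(3,3),0) for i in range(3)]
# plate
s=np.s_[182:242,290:345]; off=np.array([290,182])
m=(r-g)[s]>(g-b)[s]*0+0; m=((2*g-b-r)[s]<0.02*g[s]); 
m=cv2.morphologyEx(m.astype(np.uint8),cv2.MORPH_CLOSE,np.ones((7,7)))
P=show('plate',m,off,18); cv2.imwrite('/tmp/m1.png',m*255)
# plate pixels stats
print((2*g-b-r)[205,310:330].round(),(2*g-b-r)[190,295:305].round())
# lock dark dial
s=np.s_[155:215,205:250]; off=np.array([205,155])
m=(g[s]<45); show('dial',m,off,37)
print((r-b)[185:200,226-12:226+12][::4].round()); 
m=(r-b)[s]<7; m=cv2.morphologyEx(m.astype(np.uint8),cv2.MORPH_OPEN,np.ones((2,2)));print('\n'.join(''.join('#' if x else '.' for x in q) for q in m))
E
```

```text
plate 139 ((477.7301940917969, -270.5882568359375), (100.721435546875, 120.91900634765625), 16.82919692993164)
[-7. -9. -8. -8. -8. -7. -7. -8. -8. -8. -7. -7. -8. -8. -8. -9. -9. -7.
 -6. -7.] [11. 12.  9.  8. 10. 10. 11. 12. 12. 11.]
dial 40 ((541.5822143554688, 13.739734649658203), (36.28404235839844, 35.767147064208984), 46.09210968017578)
[[13. 12. 11.  7.  4.  3.  1.  3.  9. 10.  7.  4.  3.  0. -2. -1.  1.  3.
   4.  3.  2.  5.  9. 11.]
 [13. 12. 10.  7.  3.  1.  1.  1. -0. -3. -4. -3. -2. -1. -2. -2. -1. -0.
   2.  3.  3.  6. 10. 13.]
 [13. 14. 12.  8.  6.  5.  4.  2.  0.  1. -0. -3. -2. -0.  1. -0. -0.  2.
   4.  4.  3.  5.  9. 13.]
 [13. 13. 12.  9.  4.  3.  3.  4.  5.  5.  5.  4.  4.  4.  4.  4.  3.  3.
   3.  4.  4.  5.  9. 12.]]
.............................................
.............................................
.............................................
.............................................
.............................................
.............................................
.............................................
...........................
[... 1710 characters left out ...]
..........
...............#################.............
...............########......................
.............................................
.............................................
.............................................
.............................................
.............................................
.............................................
.............................................
.............................................
.............................................
.............................................
.............................................
.............................................
.............................................
```

```bash
python3 - <<'E'
from h import *
fs=[cam('top') for _ in range(6)]; a=fs[0]
I=np.mean([f['frame'].astype(np.float32) for f in fs],0); k=6
def up(s): return cv2.resize(I[s],None,fx=k,fy=k,interpolation=cv2.INTER_CUBIC)
def W(u,v,ox,oy,z): return onz(a,(u+.5)/k-.5+ox,(v+.5)/k-.5+oy,z)[:2]
# plate
U=up(np.s_[182:242,290:346]); b,g,r=cv2.split(U)
m=((2*g-b-r)/g<0.02).astype(np.uint8); m=cv2.morphologyEx(m,cv2.MORPH_OPEN,np.ones((9,9)))
c=max(cv2.findContours(m,0,1)[0],key=cv2.contourArea)[:,0]
h=cv2.convexHull(c)[:,0]
P=np.array([W(u,v,290,182,18) for u,v in h],np.float32)
print('plate',cv2.minAreaRect(P)); 
v=U.copy(); cv2.drawContours(v,[c.reshape(-1,1,2)],-1,(0,0,255),1)
# lock edges
ox,oy=205,155; U2=up(np.s_[155:215,205:250]); b,g,r=cv2.split(U2); m2=((r-b)<7).astype(np.uint8)
m2=cv2.morphologyEx(m2,cv2.MORPH_OPEN,np.ones((9,9)))
L=np.array([W(np.argmax(m2[y]),y,ox,oy,32) for y in range(28*k,45*k)],np.float32)
Rr=np.array([W(m2.shape[1]-1-np.argmax(m2[y][::-1]),y,ox,oy,32) for y in range(28*k,45*k)],np.float32)
R0=np.array([W(m2.shape[1]-1-np.argmax(m2[y][::-1]),y,ox,oy,0) for y in range(28*k,45*k)],np.float32)
for n,p in(('left',L),('right32',Rr),('right0',R0)):
    l=cv2.fitLine(p,cv2.DIST_HUBER,0,.01,.01).ravel(); l=l*np.sign(l[0]*1) if 0 else l
    print(n,'yaw',np.degrees(np.arctan(l[1]/l[0])),'y at x=541.6:',l[3]+(541.6-l[2])*l[1]/l[0])
# front edge: dark-to-grey: print column profile just left of legs gap (bench->body between legs)
for cx in (222,224,226,228): 
    col=(I[:,cx,2]-I[:,cx,0])[174:186]; print(cx,col.round(0))
for x in (566,570,574): print(x,proj(a,(x,14,32)))
# dial
m3=(g<45).astype(np.uint8); c=max(cv2.findContours(m3,0,1)[0],key=cv2.contourArea)[:,0]
P=np.array([W(u,v_,ox,oy,37) for u,v_ in c],np.float32); print('dial',cv2.minEnclosingCircle(P),cv2.fitEllipse(P))
w=(g>60)&(cv2.morphologyEx(m3,cv2.MORPH_CLOSE,np.ones((31,31)))>0); ys,xs=np.nonzero(w)
# pointer line at z=53
Q=np.array([W(x,y,ox,oy,53) for x,y in zip(xs,ys)],np.float32); l=cv2.fitLine(Q,cv2.DIST_L2,0,.01,.01).ravel()
print('pointer',Q.mean(0),np.degrees(np.arctan2(l[1],l[0])),len(Q))
cv2.imwrite('pics/c2.png',np.hstack([v,cv2.resize(U2,(270,360))]))
E
```

```text
plate ((478.02069091796875, -270.748046875), (95.64022064208984, 112.67263793945312), 11.526970863342285)
left yaw 6.8401103 y at x=541.6: 39.4096
right32 yaw 3.3337755 y at x=541.6: -14.765535
right0 yaw 3.333777 y at x=541.6: -13.058269
222 [11. 11. 12. 11. 12.  9.  5.  4.  5.  6. 14.  7.]
224 [12. 13. 12. 13. 14. 12.  6.  3.  4.  3.  5.  9.]
226 [12. 12. 11. 13. 14. 10.  3.  3.  2.  2.  0. -4.]
228 [12. 12. 13. 14. 12.  8.  3.  4.  3.  4.  2.  1.]
566 [225.87276408 181.31872114]
570 [225.92491126 180.01593197]
574 [225.97697348 178.7149009 ]
dial ((542.2208862304688, 13.257143020629883), 19.60045623779297) ((541.3264770507812, 13.128832817077637), (36.21317672729492, 37.82913589477539), 32.851680755615234)
pointer [538.8       12.286315] 31.901278 235[ WARN:0@1.777] global loadsave.cpp:1063 imwrite_ Unsupported depth image for selected encoder is fallbacked to CV_8U.
```

View pics/c2.png

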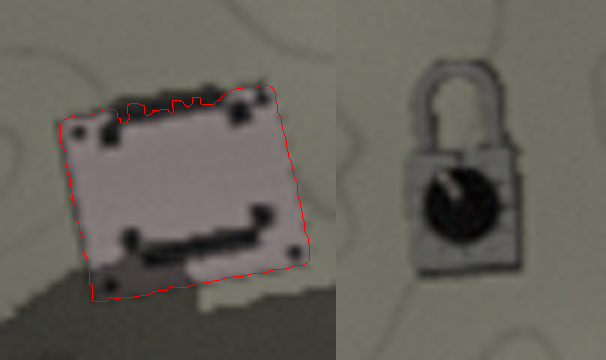

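```bash
python3 - <<'E'
from h import *
a=cam('top'); k=6
f=lambda u,v:onz(a,(u+.5)/k-.5+290,(v+.5)/k-.5+182,18)[:2]
tl,tr,bl,br=[f(*p) for p in((61,122),(271,84),(93,301),(309,262))]
for p,q,o in((tr,tl,90),(br,bl,90),(bl,tl,0),(br,tr,0)):
    d=q-p; print(np.degrees(np.arctan2(d[1],d[0]))-o,np.linalg.norm(d))
print((tl+tr+bl+br)/4)
E
python3 -m handwheel '0 1.22 3.09 0 -0.0185;0 1.22 3.09 0 -0.0185;0 1.22 3.09 0 -0.0185;0 1.22 3.09 0 -0.0185;0 1.22 3.09 0 -0.0185;0 1.22 3.09 0 -0.0185;0 1.22 3.09 0 -0.0185;0 1.22 3.09 0 -0.0185;0 1.22 3.09 0 -0.0185;0 1.22 3.09 0 -0.0185;0 1.22 3.09 0 -0.0185;0 1.22 3.09 0 -0.0185;0 1.22 3.09 0 -0.0185;0 1.22 3.09 0 -0.0185;0 1.22 3.09 0 -0.0185;0 1.22 3.09 0 -0.0185;0 1.22 3.09 0 -0.0185;0 1.22 3.09 0 -0.0185;0 1.22 3.09 0 -0.0185;0 1.22 3.09 0 -0.0185'
```

```text
11.66135514739996 107.92245837712498
11.459612701060905 109.29781009952332
10.123167973137603 90.57846886839002
10.995527587858595 90.93681412661633
[ 477.17434668 -270.37490153]
t: 2.55
ee_pos: [542.7, 13.8, 201.7]
orientation: [[0.996, 0.087, 0.0], [0.087, -0.996, 0.0], [0.0, 0.0, -1.0]]
wrist_force: [1.1, 0.2, -0.0]
finger_gap: 0.998
grasp_force: 0.0
```

```bash
python3 -m handwheel '0 -0.1 -0.1 -3.4 0;0 0 0 -3.4 0;0 0 0 -3.4 0;0 0 0 -3.4 0;0 0 0 -3.4 0;0 0 0 -1.2 0;0 0 0 -1.2 0;0 0 0 -0.97 0;0 0 0 0 0;255 0 0 0 0;255 0 0 0 0;255 0 0 0 0;255 0 0 0 0;255 0 0 0 0;255 0 0 0 0;255 0 0 0 0;255 0 0 0 0'
```

```text
t: 4.25
ee_pos: [542.9, 13.5, 1.1]
orientation: [[0.996, 0.089, 0.004], [0.089, -0.996, 0.001], [0.004, -0.001, -1.0]]
wrist_force: [-15.0, 8.1, 51.4]
finger_gap: 0.428
grasp_force: 79.6
```

```bash
python3 -m handwheel '255 0 0 0.1 0;255 0 0 0.1 0;255 0 0 0 0'; python3 - <<'E'
from h import *
t=cam('top')['frame'];s=cam('scene')
c=proj(s,(542,13,40)).astype(int); print(c)
A=cv2.resize(t[150:230,190:270],(400,400),interpolation=2); S=s['frame'][c[1]-50:c[1]+30,c[0]-40:c[0]+40]; 
cv2.imwrite('pics/g1.png',cv2.convertScaleAbs(np.hstack([A,cv2.resize(S,(400,400),interpolation=2)]),alpha=1.5))
E
```

```text
t: 4.55
ee_pos: [542.5, 12.5, 1.3]
orientation: [[0.996, 0.088, 0.003], [0.088, -0.996, 0.001], [0.003, -0.001, -1.0]]
wrist_force: [-3.4, 5.3, 16.4]
finger_gap: 0.43
grasp_force: 71.9
[279 212]
```

View pics/g1.png

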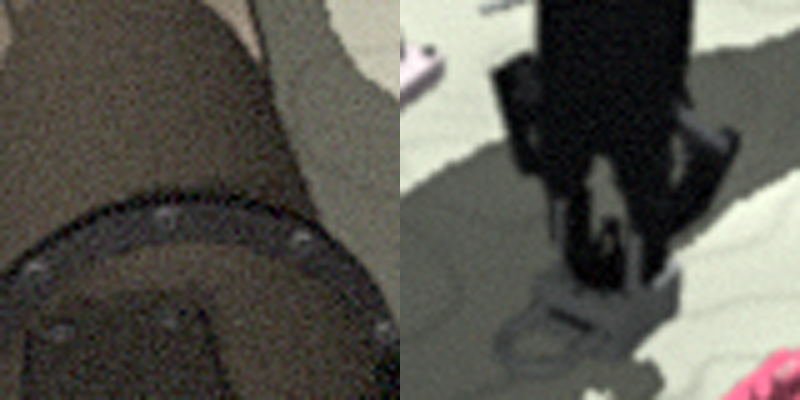

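```bash
python3 - <<'E'
from h import *
s=cam('scene'); c=np.array([279-40,212-50])
R=lambda x,y:np.array([541.7+x*np.cos(.087)-y*np.sin(.087),12.7+x*np.sin(.087)+y*np.cos(.087)])
for n,(x,y,z) in dict(FLt=(30,27,32),FRt=(30,-27,32),BLt=(-30,27,32),FL0=(30,27,0),BL0=(-30,27,0),fingL=(0,27,5),fingR=(0,-27,5),fingLhi=(0,27,60),shackend=(80,0,18),dialtop=(0,0,53)).items():
    print(n,((proj(s,(*R(x,y),z))-c)*5).round()+[400,0])
E
```

```text
FLt [612. 314.]
FRt [526. 275.]
BLt [682. 259.]
FL0 [611. 366.]
BL0 [679. 310.]
fingL [646. 329.]
fingR [562. 291.]
fingLhi [650. 240.]
shackend [506. 365.]
dialtop [605. 233.]
```

```bash
python3 - <<'E'
from h import *
S=np.mean([cam('scene')['frame'].astype(float) for _ in range(8)],0)[180:245,245:310]
S=255*(S/S.max())**0.5
cv2.imwrite('pics/g2.png',cv2.resize(S.astype(np.uint8),(585,585),interpolation=cv2.INTER_CUBIC))
E
```

```text
(no output)
```

View pics/g2.png

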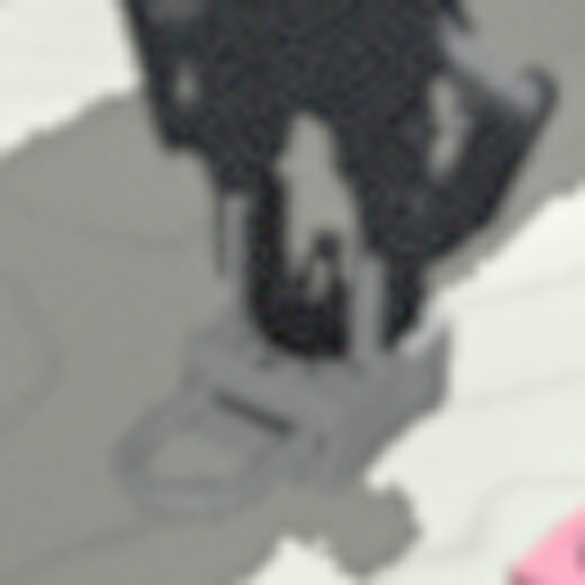

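```bash
python3 -m handwheel '255 0 0 0.5 0;255 0 0 0.5 0;255 0 0 1 0;255 0 0 1 0;255 0 0 0 0;255 0 0 0 0'; python3 - <<'E'
from h import *
S=np.mean([cam('scene')['frame'].astype(float) for _ in range(8)],0)[170:245,240:315]
S=255*(S/S.max())**0.5
cv2.imwrite('pics/g3.png',cv2.resize(S.astype(np.uint8),(600,600),interpolation=cv2.INTER_CUBIC))
E
```

```text
t: 5.7
ee_pos: [541.5, 11.4, 30.2]
orientation: [[0.996, 0.087, 0.001], [0.087, -0.996, 0.0], [0.001, 0.0, -1.0]]
wrist_force: [-0.3, 0.1, -4.0]
finger_gap: 0.422
grasp_force: 64.1
```

View pics/g3.png

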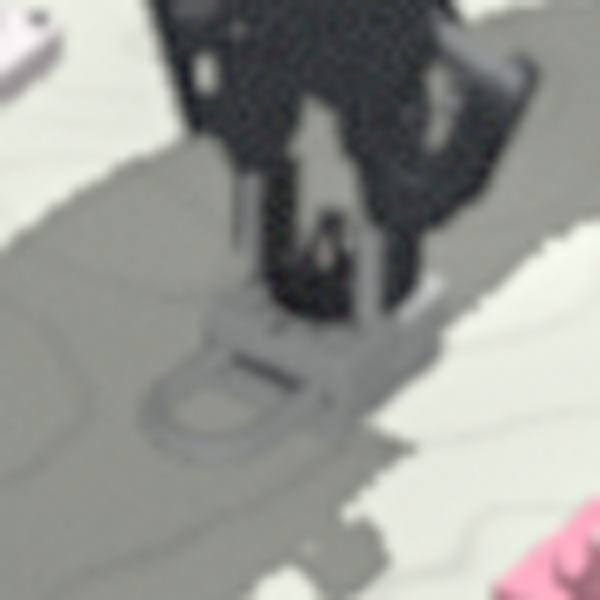

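The lock came up, but the fingers are holding it by the dial disc. In the picture the pad tips sit on the top face at about (365,320), so the tool is really about 26 mm higher than it reads. I'll set the lock down, open, and go lower in steps while watching the force.

```bash
python3 -m handwheel '255 0 0 -1 0;255 0 0 -1 0;255 0 0 -0.4 0;255 0 0 -0.3 0;255 0 0 -0.1 0;255 0 0 0 0'; python3 -m handwheel '0 0 0 0 0;0 0 0 0 0;0 0 0 0 0;0 0 0 0 0;0 0 0 0 0;0 0 0 -0.4 0;0 0 0 -0.4 0;0 0 0 0 0;0 0 0 0 0'; python3 - <<'E'
from h import *
s=manip.get_state();print(s['joints'],s['ee_pos'],s['finger_gap'])
E
```

```text
t: 6.7
ee_pos: [541.2, 11.6, 1.8]
orientation: [[0.996, 0.088, -0.0], [0.088, -0.996, 0.0], [-0.0, -0.0, -1.0]]
wrist_force: [0.3, 0.2, -3.6]
finger_gap: 0.427
grasp_force: 64.2
t: 7.6
ee_pos: [541.1, 11.5, -6.5]
orientation: [[0.996, 0.088, -0.0], [0.088, -0.996, 0.0], [-0.0, -0.0, -1.0]]
wrist_force: [0.6, 0.4, -0.6]
finger_gap: 1.001
grasp_force: 0.0
[   2.59375627   28.73525742  -13.07800476  117.20843641   10.86567399
   35.20012954 -102.80798287] [541.11176078  11.54089007  -6.45936467] 1.0012891582756545
```

```bash
python3 -m handwheel '0 0.1 0.1 -0.4 0;0 0 0 -0.4 0;0 0 0 0 0' | grep -v orient; python3 -m handwheel '0 0 0 -0.3 0;0 0 0 -0.3 0;0 0 0 0 0'| grep -v orient
```

```text
t: 7.9
ee_pos: [541.9, 12.6, -14.8]
wrist_force: [1.2, -0.6, -0.4]
finger_gap: 0.999
grasp_force: 0.0
t: 8.2
ee_pos: [542.0, 12.5, -20.6]
wrist_force: [-0.5, -0.7, 0.6]
finger_gap: 0.999
grasp_force: 0.0
```

```bash
python3 -m handwheel '255 0 0 -0.1 0;255 0 0 0 0;255 0 0 0 0;255 0 0 0 0;255 0 0 0 0;255 0 0 0 0;255 0 0 0 0' | grep -v orient;  python3 -m handwheel '255 0 0 0.5 0;255 0 0 1 0;255 0 0 2 0;255 0 0 3 0;255 0 0 3 0;255 0 0 3 0;255 0 0 0 0;255 0 0 0 0;255 0 0 0 0'
```

```text
t: 8.9
ee_pos: [542.4, 12.5, -20.9]
wrist_force: [-2.5, -0.3, 5.8]
finger_gap: 0.621
grasp_force: 63.8
t: 9.8
ee_pos: [541.5, 12.4, 103.0]
orientation: [[0.996, 0.088, -0.001], [0.088, -0.996, -0.0], [-0.001, -0.0, -1.0]]
wrist_force: [-0.7, 0.5, -4.4]
finger_gap: 0.616
grasp_force: 64.0
```

```bash
python3 -m handwheel '255 -0.47 -2.35 0 0.0088;255 -0.47 -2.35 0 0.0088;255 -0.47 -2.35 0 0.0088;255 -0.47 -2.35 0 0.0088;255 -0.47 -2.35 0 0.0088;255 -0.47 -2.35 0 0.0088;255 -0.47 -2.35 0 0.0088;255 -0.47 -2.35 0 0.0088;255 -0.47 -2.35 0 0.0088;255 -0.47 -2.35 0 0.0088;255 -0.47 -2.35 0 0.0088;255 -0.47 -2.35 0 0.0088;255 0 0 -3 0;255 0 0 -2 0;255 0 0 0 0;255 0 0 0 0'; python3 - <<'E'
from h import *
c=[cam('scene') for _ in range(8)];s=c[0]
S=np.mean([f['frame'].astype(float) for f in c],0)
np.save('/tmp/s.npy',S)
st=manip.get_state(); p=st['ee_pos'];print(p)
q=proj(s,(483,-269,40)).astype(int);print(q)
o=q-[45,45]; print(o)
S=S[o[1]:o[1]+80,o[0]:o[0]+80]; S=255*np.clip(S/S.max(),0,1)**0.5
cv2.imwrite('pics/g4.png',cv2.resize(S.astype(np.uint8),(600,600),interpolation=cv2.INTER_CUBIC))
E
```

```text
t: 11.4
ee_pos: [485.5, -269.0, 53.2]
orientation: [[0.981, 0.193, -0.002], [0.193, -0.981, 0.001], [-0.001, -0.001, -1.0]]
wrist_force: [0.8, 0.3, -2.4]
finger_gap: 0.617
grasp_force: 64.5
[ 486.12523902 -269.58786607   54.31236901]
[222 168]
[177 123]
```

View pics/g4.png

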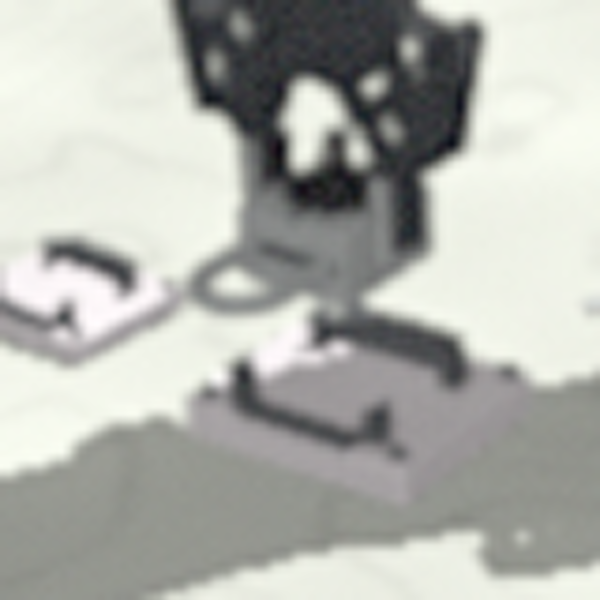

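```bash
python3 - <<'E'
from h import *
s=cam('scene'); th=np.radians(11.1); o=np.array([177,123])
C=np.array([483.9,-269.3])
R=lambda x,y,c=C:c+[x*np.cos(th)-y*np.sin(th),x*np.sin(th)+y*np.cos(th)]
for b in (70,75,80):
  for n,(x,y,z) in dict(FL0=(30,27,0),FLt=(30,27,32),FRt=(30,-27,32),BL0=(-30,27,0),tip=(80,0,18),dial=(0,0,53)).items():
    print(b,n,((proj(s,(*R(x,y),z+b))-o+.5)*7.5).round(),end=' ')
  print()
for n,(x,y,z) in dict(plFL=(40,55,18),plFL0=(40,55,0),plFR=(40,-55,18),plBL=(-52,55,18)).items():
    print(n,((proj(s,(*R(x,y),z))-o+.5)*7.5).round())
E
```

```text
70 FL0 [349. 324.] 70 FLt [344. 250.] 70 FRt [233. 216.] 70 BL0 [439. 264.] 70 tip [208. 317.] 70 dial [332. 155.] 
75 FL0 [348. 312.] 75 FLt [344. 238.] 75 FRt [232. 204.] 75 BL0 [439. 252.] 75 tip [207. 305.] 75 dial [332. 143.] 
80 FL0 [347. 301.] 80 FLt [343. 226.] 80 FRt [231. 193.] 80 BL0 [438. 241.] 80 tip [206. 293.] 80 dial [331. 131.] 
plFL [398. 471.]
plFL0 [400. 510.]
plFR [178. 396.]
plBL [531. 373.]
```

```bash
python3 -m handwheel '255 0 0 -2 0;255 0 0 -1.2 0;255 0 0 -0.6 0;255 0 0 -0.5 0;255 0 0 0 0;255 0 0 0 0'|grep -v orie; python3 -m handwheel '255 0 0 -0.3 0;255 0 0 -0.3 0;255 0 0 0 0;255 0 0 0 0'|grep -v orie
```

```text
t: 12.45
ee_pos: [486.1, -269.5, 11.1]
wrist_force: [0.4, 1.0, -4.0]
finger_gap: 0.614
grasp_force: 64.7
t: 12.85
ee_pos: [485.9, -269.5, 4.8]
wrist_force: [-0.5, -0.1, -4.0]
finger_gap: 0.619
grasp_force: 64.7
```

```bash
python3 -m handwheel '255 0 0 -0.2 0;255 0 0 -0.2 0;255 0 0 -0.2 0;255 0 0 0 0;255 0 0 0 0'|grep -v orie; python3 -m handwheel '255 0 0 -0.2 0;255 0 0 -0.1 0;255 0 0 0 0;255 0 0 0 0'|grep -v orie
```

```text
t: 13.35
ee_pos: [485.7, -269.4, -1.4]
wrist_force: [-1.1, -0.5, -4.6]
finger_gap: 0.621
grasp_force: 64.7
t: 13.75
ee_pos: [485.8, -269.6, -2.9]
wrist_force: [-11.0, 5.2, 28.1]
finger_gap: 0.62
grasp_force: 68.6
```

```bash
python3 -m handwheel '0 0 0 0 0;0 0 0 0 0;0 0 0 0 0;0 0 0 0 0;0 0 0 0 0;0 0 0 2 0;0 0 0 2 0;0 -0.1 0 2.3 0;0 0 0 0 0.105;0 0 0 0 0.105;0 0 0 0 0.105;0 0 0 0 0.105;0 0 0 0 0.104;0 0 0 0 0;0 0 0 0 0'; python3 - <<'E'
from h import *
c=[cam('scene') for _ in range(8)];s=c[0]
S=np.mean([f['frame'].astype(float) for f in c],0)
o=np.array([177,123])
S=S[o[1]:o[1]+80,o[0]:o[0]+80]; S=255*np.clip(S/S.max(),0,1)**0.5
cv2.imwrite('pics/g5.png',cv2.resize(S.astype(np.uint8),(600,600),interpolation=cv2.INTER_CUBIC))
th=np.radians(11.1); C=np.array([484.2,-269.2])
R=lambda x,y,c=C:c+[x*np.cos(th)-y*np.sin(th),x*np.sin(th)+y*np.cos(th)]
for n,(x,y,z) in dict(FL=(30,27,50),FR=(30,-27,50),BL=(-30,27,50),tip=(80,0,36),ptr=(17*.866,8.5,71),ptr60=(8.5,15,71),bar0=(0,0,71)).items():
    print(n,((proj(s,(*R(x,y),z))-o+.5)*7.5).round())
E
```

```text
t: 15.25
ee_pos: [484.8, -269.6, 58.7]
orientation: [[0.756, 0.655, 0.0], [0.655, -0.756, 0.0], [0.0, -0.0, -1.0]]
wrist_force: [-0.1, -0.3, -0.2]
finger_gap: 1.0
grasp_force: 0.0
FL [351. 369.]
FR [242. 334.]
BL [440. 308.]
tip [218. 437.]
ptr [334. 294.]
ptr60 [357. 292.]
bar0 [339. 274.]
```

View pics/g5.png

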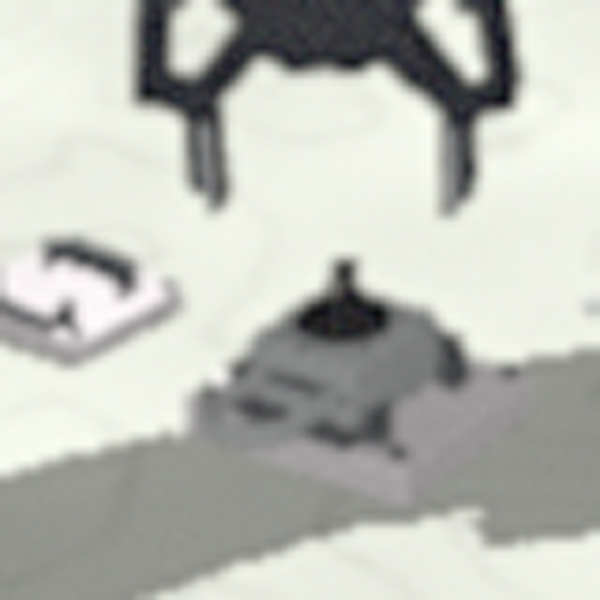

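```bash
python3 -m handwheel '0 0 0 -1 0;0 0 0 -1 0;0 0 0 -0.5 0;0 0 0 0 0;120 0 0 0 0;200 0 0 0 0;255 0 0 0 0;255 0 0 0 0;255 0 0 0 0;255 0 0 0 0;255 0 0 0 0;255 0 0 0 0;255 0 0 0 0;255 0 0 0 0'
```

```text
t: 17.05
ee_pos: [484.9, -269.5, 34.1]
orientation: [[0.754, 0.657, 0.0], [0.657, -0.754, -0.0], [-0.0, 0.0, -1.0]]
wrist_force: [-2.2, 1.1, 5.8]
finger_gap: 0.091
grasp_force: 59.1
```

```bash
python3 -m handwheel '255 0 0 0 -0.075;255 0 0 0 -0.075;255 0 0 0 -0.075;255 0 0 0 -0.075;255 0 0 0 -0.075;255 0 0 0 -0.075;255 0 0 0 -0.075;255 0 0 0 0;255 0 0 0 0;255 0 0 0 0'; python3 -c "
from h import *
s=manip.get_state();print(s['torque'],s['joints'])"
```

```text
t: 18.05
ee_pos: [485.1, -269.7, 34.1]
orientation: [[0.981, 0.194, 0.0], [0.194, -0.981, -0.0], [0.0, 0.0, -1.0]]
wrist_force: [-1.1, -1.1, 5.6]
finger_gap: 0.088
grasp_force: 59.2
[-0.18545018  0.26672557  0.00428461] [ 29.57066087  25.64604256  -8.8117489  114.75854013   5.94117584
  39.9810022  -61.77243401]
```

```bash
python3 -m handwheel '0 0 0 0 0;0 0 0 0 0;0 0 0 0 0;0 0 0 0 0;0 0 0 0 0;0 0 0 1.3 0;0 0 0 1.3 0;0 2.6 0.5 0 0;0 2.65 0.53 0 0;0 0 0 0 0;0 0 0 -2 0;0 0 0 -2 0;0 0 0 -2 0;0 0 0 -1.2 0;0 0 0 0 0;0 0 0 0 0' ; python3 -m handwheel '255 0 0 0 0;255 0 0 0 0;255 0 0 0 0;255 0 0 0 0;255 0 0 0 0;255 0 0 0 0;255 0 0 0 0'
```

```text
t: 19.65
ee_pos: [537.6, -259.4, -11.4]
orientation: [[0.982, 0.191, 0.0], [0.191, -0.982, -0.0], [0.0, 0.0, -1.0]]
wrist_force: [-0.4, -0.4, 0.6]
finger_gap: 1.002
grasp_force: 0.0
t: 20.35
ee_pos: [538.0, -259.3, -11.6]
orientation: [[0.982, 0.191, 0.001], [0.191, -0.982, -0.0], [0.001, 0.001, -1.0]]
wrist_force: [-0.3, -0.4, 5.9]
finger_gap: 0.506
grasp_force: 59.8
```

```bash
python3 -m handwheel '255 0.2 0.04 0 0;255 0.2 0.04 0 0;255 0.2 0.04 0 0;255 0.2 0.04 0 0;255 0 0 0 0;255 0 0 0 0'|grep -v orie; python3 -m handwheel '255 0.2 0.04 0 0;255 0.2 0.04 0 0;255 0.2 0.04 0 0;255 0 0 0 0;255 0 0 0 0'|grep -v orie
```

```text
t: 20.95
ee_pos: [545.8, -257.8, -11.8]
wrist_force: [-0.3, -0.8, 5.3]
finger_gap: 0.503
grasp_force: 60.1
t: 21.45
ee_pos: [551.9, -256.5, -12.0]
wrist_force: [1.0, -3.7, 5.0]
finger_gap: 0.503
grasp_force: 60.2
```

```bash
python3 -m handwheel '255 0.2 0.04 0 0;255 0.15 0.03 0 0;255 0.1 0.02 0 0;255 0 0 0 0;255 0 0 0 0;255 0 0 0 0'|grep -v orie
```

```text
t: 22.05
ee_pos: [555.9, -255.7, -12.2]
wrist_force: [-1.7, -4.8, 3.9]
finger_gap: 0.502
grasp_force: 60.3
```

```bash
python3 -m handwheel '255 0.15 0.03 0 0;255 0.15 0.03 0 0;255 0 0 0 0;255 0 0 0 0'|grep -v orie
```

```text
t: 22.45
ee_pos: [556.2, -255.5, -13.1]
wrist_force: [-10.7, -6.6, 3.0]
finger_gap: 0.5
grasp_force: 60.5
```

```bash
python3 -m handwheel '255 -0.2 -0.04 0 0;0 0 0 0 0;0 0 0 0 0;0 0 0 0 0;0 0 0 0 0;0 0 0 0 0;0 0 0 3 0;0 0 0 3 0;0 0 0 3 0;0 -3.5 -0.7 0 0;0 -3.5 -0.7 0 0;0 0 0 0 0;0 0 0 0 0'; python3 - <<'E'
from h import *
c=[cam('scene') for _ in range(8)];s=c[0]
S=np.mean([f['frame'].astype(float) for f in c],0)
o=np.array([177,123])
S=S[o[1]:o[1]+80,o[0]:o[0]+80]; S=255*np.clip(S/S.max(),0,1)**0.5
cv2.imwrite('pics/g6.png',cv2.resize(S.astype(np.uint8),(600,600),interpolation=cv2.INTER_CUBIC))
th=np.radians(11.1); C=np.array([484.8,-269.3])
R=lambda x,y,c=C:c+[x*np.cos(th)-y*np.sin(th),x*np.sin(th)+y*np.cos(th)]
for n,(x,y,z) in dict(tip0=(80,0,36),tip18=(98,0,36),ptr=(17,0,71),tail=(-17,0,71)).items():
    print(n,((proj(s,(*R(x,y),z))-o+.5)*7.5).round())
E
```

```text
t: 23.75
ee_pos: [486.6, -269.6, 78.2]
orientation: [[0.982, 0.19, 0.0], [0.19, -0.982, -0.0], [0.0, 0.0, -1.0]]
wrist_force: [1.1, -0.1, -0.4]
finger_gap: 1.0
grasp_force: 0.0
tip0 [217. 437.]
tip18 [187. 458.]
ptr [312. 292.]
tail [364. 258.]
```

View pics/g6.png

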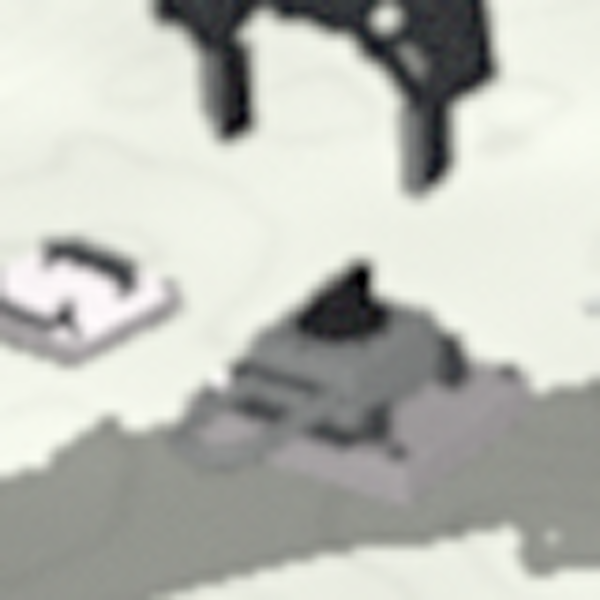

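The shackle bow now reaches about (185,455), up from a predicted (217,437) when shut. The bar runs from (312,292) to (364,258), along the lock's x, and the lock is still seated. Now I'll grip the body and lift.

```bash
python3 -m handwheel '0 -0.1 0 -2.5 0;0 0 0 -2.5 0;0 0 0 -2 0;0 0 0 -1 0;0 0 0 0 0;0 0 0 0 0;255 0 0 0 0;255 0 0 0 0;255 0 0 0 0;255 0 0 0 0;255 0 0 0 0;255 0 0 0 0;255 0 0 0 0;255 0 0 0 0'
```

```text
t: 25.55
ee_pos: [486.4, -269.4, -1.1]
orientation: [[0.982, 0.191, 0.001], [0.191, -0.982, -0.001], [0.001, 0.001, -1.0]]
wrist_force: [-2.2, 0.8, 11.1]
finger_gap: 0.618
grasp_force: 62.3
```

```bash
python3 -m handwheel '255 0 0 0.3 0;255 0 0 0.4 0;255 0 0 0.5 0;255 0 0 1 0;255 0 0 1 0;255 0 0 1.5 0;255 0 0 2 0;255 0 0 2 0;255 0 0 3 0;255 0 0 3 0;255 0 0 3 0;255 0 0 3 0;255 0 0 3 0;255 0 0 1 0;255 0 0 0 0;255 0 0 0 0;255 0 0 0 0;255 0 0 0 0'
```

```text
t: 27.35
ee_pos: [485.4, -269.0, 243.5]
orientation: [[0.982, 0.191, -0.002], [0.191, -0.982, 0.001], [-0.002, -0.001, -1.0]]
wrist_force: [0.6, 0.2, -2.8]
finger_gap: 0.615
grasp_force: 64.2
```

```bash
python3 -m handwheel '255 0 0 0 0;255 0 0 0 0;255 0 0 0 0;255 0 0 0 0;255 0 0 0 0' | grep -E 'force|gap'; python3 -c "
from h import *
print(manip.sign_off())"
```

```text
wrist_force: [0.5, -0.2, -3.1]
finger_gap: 0.614
grasp_force: 64.2
the job is handed in; nothing more can be done
None
```

I handed the job in at about 28 s: the lock was seated, dialled open, its shackle pulled to the stop, and then held level by its body about 26 cm above the bench. Before seating, I once lifted it by the dial disc by mistake, about 3 cm, and set it straight back down.

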